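# Space out the drying boards

### The job

Lay the two loose wooden spacer sticks on the lower drying board, one squarely along each black stripe. Then take the upper board by its grip from the sloping rest and lower it gently onto both sticks, level, centred over the lower board and square with it, long side along long side, so that it rests clear above the two open dishes. Leave the dishes, the timer and the roll of tape where they are.

Things in the scene. Friction and masses are not known exactly. Their poses are not given: they have to be found in the camera images.
- lower_board: Lower drying board, pale plywood, 170 (its x) x 220 (its y) x 15 mm, fixed, flat on the worktop; origin at the centre of its underside, z up. Two black stripes, each 150 x 20 mm and running along its x, lie on its top, 80 mm either side of the middle; two low open dishes stand between them.
- lower_top (a point): Centre of the lower board's top face, 15 mm above the worktop, axes as the board's.
- stripe_left (a point): Centre of the black stripe on the lower board's +y side, on the board's top face; stripe runs along x. Free width from stripe edge to a dish about 35 mm.
- stripe_right (a point): Centre of the black stripe on the lower board's -y side, on the board's top face; stripe runs along x.
- stick_a: Loose spacer stick, brown wood, 150 (its x) x 20 x 20 mm, about 50 g, lying flat on the worktop; origin at the centre of its underside. The two sticks are alike and either may go on either stripe.
- stick_b: The other spacer stick, same size, origin at the centre of its underside.
- stick_a_center (a point): Centre of stick_a, half-way up (10 mm above its underside); x along the stick.
- stick_b_center (a point): Centre of stick_b, half-way up; x along the stick.
- rest: Fixed grey bent-sheet rest, 170 mm wide, about 130 mm deep, 90 mm high, origin under its centre. Its face slopes 31.5 degrees (0.55 rad) from level, facing and falling towards its -x (the robot's side); a 5 mm thick lip at the low front edge stops the board from sliding and stands about as high as the board is thick.
- upper_board: Loose upper board, pale plywood with dark dots, 120 (its x) x 200 (its y) x 8 mm, about 0.3 kg, origin at the centre of its underside, z out of its top face. It leans on the rest, so its z tilts 31.5 degrees from vertical towards the robot and its x runs up the slope. On its top a dark wooden grip bar, 14 (x) x 80 (y) mm, stands 32 mm high above the face, along y, in the middle; take it across its 14 mm with the tool square to the board (tilted as it is).
- board_grip (a point): Centre of the grip bar, half-way up: 24 mm above the board's underside, axes as the upper board's.
- board_under (a point): Centre of the upper board's underside, axes as the board's.
- dish_near: Loose clear open dish, 60 mm across, 14 mm high, on the lower board between the stripes; leave alone. Origin at the centre of its underside.
- dish_far: Loose clear open dish, 66 mm across, 13 mm high, on the lower board behind the other; leave alone. Origin at the centre of its underside.
- lab_timer: White bench timer, 66 x 66 x 20 mm, bystander; origin at the centre of its underside.
- tape_roll: Roll of masking tape, 99 mm across, 25 mm high, bystander; origin at the centre of its underside.
Not all that is in view belongs to the job. Leave any orange look-alike of the stick_b alone.

How it is judged (in metres and radians):
On the way, in this order (a step that is already met when the one before it is completed fails the run):
1. Both sticks lie released on the stripes, one on each (((x of stick_a_center in the frame of stripe_left between -0.02 and 0.02 m and y of stick_a_center in the frame of stripe_left between -0.012 and 0.012 m and z of stick_a_center in the frame of stripe_left between 0.007 and 0.013 m and angle between the x axis of each of stick_a, stick_b and the x axis of lower_board, either way round below 0.12 rad and linear speed of each of stick_a, stick_b below 0.02 m/s and contact force between each of stick_a, stick_b and the fingers below 0.1 N and x of stick_b_center in the frame of stripe_right between -0.02 and 0.02 m and y of stick_b_center in the frame of stripe_right between -0.012 and 0.012 m and z of stick_b_center in the frame of stripe_right between 0.007 and 0.013 m) or (x of stick_a_center in the frame of stripe_right between -0.02 and 0.02 m and y of stick_a_center in the frame of stripe_right between -0.012 and 0.012 m and z of stick_a_center in the frame of stripe_right between 0.007 and 0.013 m and angle between the x axis of each of stick_a, stick_b and the x axis of lower_board, either way round below 0.12 rad and linear speed of each of stick_a, stick_b below 0.02 m/s and contact force between each of stick_a, stick_b and the fingers below 0.1 N and x of stick_b_center in the frame of stripe_left between -0.02 and 0.02 m and y of stick_b_center in the frame of stripe_left between -0.012 and 0.012 m and z of stick_b_center in the frame of stripe_left between 0.007 and 0.013 m))), for 0.2 s.
2. The upper board rests level on both sticks, released (x of board_under in the frame of lower_top between -0.018 and 0.018 m and y of board_under in the frame of lower_top between -0.018 and 0.018 m and z of board_under in the frame of lower_top between 0.017 and 0.023 m and angle between upper_board's own z axis and vertical below 0.05 rad and angle between the x axis of upper_board and the x axis of lower_board, either way round below 0.12 rad and linear speed of upper_board below 0.02 m/s and contact force between upper_board and the fingers below 0.1 N and contact force between upper_board and stick_a above 0.1 N and contact force between upper_board and stick_b above 0.1 N), for 0.2 s.
At the end, for the whole second after the job is handed in: One stick lies flat on each stripe (within 12 mm across, 20 mm along, 0.12 rad); the upper board rests on both sticks, underside 17 to 23 mm above the lower board, level within 0.05 rad, centred within 18 mm each way, square within 0.12 rad (either way round); all released and at rest (all of step 2 and ((x of stick_a_center in the frame of stripe_left between -0.02 and 0.02 m and y of stick_a_center in the frame of stripe_left between -0.012 and 0.012 m and z of stick_a_center in the frame of stripe_left between 0.007 and 0.013 m and angle between the x axis of each of stick_a, stick_b and the x axis of lower_board, either way round below 0.12 rad and linear speed of each of stick_a, stick_b below 0.02 m/s and contact force between each of stick_a, stick_b and the fingers below 0.1 N and x of stick_b_center in the frame of stripe_right between -0.02 and 0.02 m and y of stick_b_center in the frame of stripe_right between -0.012 and 0.012 m and z of stick_b_center in the frame of stripe_right between 0.007 and 0.013 m) or (x of stick_a_center in the frame of stripe_right between -0.02 and 0.02 m and y of stick_a_center in the frame of stripe_right between -0.012 and 0.012 m and z of stick_a_center in the frame of stripe_right between 0.007 and 0.013 m and angle between the x axis of each of stick_a, stick_b and the x axis of lower_board, either way round below 0.12 rad and linear speed of each of stick_a, stick_b below 0.02 m/s and contact force between each of stick_a, stick_b and the fingers below 0.1 N and x of stick_b_center in the frame of stripe_left between -0.02 and 0.02 m and y of stick_b_center in the frame of stripe_left between -0.012 and 0.012 m and z of stick_b_center in the frame of stripe_left between 0.007 and 0.013 m))); the robot touches nothing.
It fails at once if a dish is shifted by more than 15 mm (distance of any of dish_near, dish_far from where it was at the start of the episode above 0.015 m).
It fails at once if the upper board presses on a dish (contact force between upper_board and dish_near above 1 N or contact force between upper_board and dish_far above 1 N).
It fails at once if the upper board is dropped or banged down (faster than 0.25 m/s in the last 15 mm above the sticks) (horizontal distance between board_under and lower_top below 0.06 m and z of board_under in the frame of lower_top below 0.035 m and linear speed of upper_board above 0.25 m/s).
It fails at once if the timer or the tape is shifted by more than 30 mm (distance of any of lab_timer, tape_roll from where it was at the start of the episode above 0.03 m).
It also fails if it takes over 72 s, if anything falls off the work surface, if the arm or the gripper's body presses on something with over 40 N, if the wrist force passes 120 N, or if a joint passes its speed limit or range.

### The arm

A 6-joint arm with a two-finger parallel gripper is mounted at the origin on a cart in front of the work surface, level with it; the furniture and walls round the work are solid. World frame = base frame: x ahead of the robot, y to its left, z up, the work surface at z = 0. Lengths are in mm, angles in rad, forces in N, time in s.
With the tool pointing down it reaches from about 350 to 975 mm from the base axis. Payload 7.1 kg.
Tool frame: the origin (TCP) lies between the finger pads; the fingertips stand 19 mm ahead of it and the grasp point (between the pads) is the TCP (ctrl.tcp_to_tips is the distance from the TCP to the fingertips, in mm); z points along the fingers, y is the line along which they close (so a half turn about z gives the same grasp; the last joint's range is limited). The gripper opens to 88 mm and grips with 3 to 60 N. Pads are 20 mm wide; open, the fingers measure 115 mm over their backs; the gripper's body (75 mm by 178 mm) begins 61 mm behind the grasp point.
Start: joints at [-1.328, 0.423, 1.63, -0, 1.089, -0.019], TCP at [161.781, -603.682, 241.675] pointing down, gripper open.
Joint ranges: [-3, 3], [-0.9, 2.11], [0.09, 2.58], [-1.31, 4.45], [0.11, 2.69], [-2.54, 2.54]. Speed limits (rad/s): [2.39, 2.39, 3.01, 3.14, 3.14, 3.14].

### API

Orientations are given as a rotation vector (axis times angle).
In Python, from workcell import status, optics, ctrl gives the robot as it stands. The module is installed in compiled form; this text tells all that it offers.
- The arm moves only by the shell command python3 -m inch 'ROWS'. ROWS is JSON, a list that holds one entry, the list of rows, each a list of 7 numbers: the shift along the tool's x, y, z in mm, then the turn, a rotation vector about the tool's x, y, z in rad, then the opening in per cent of the stroke, from 0 (shut) to 100 (fully open). A call has 1 to 20 rows; each row is the pose to reach, as a shift and turn from the pose commanded when the call began, along the tool's axes at that moment; what a row does not reach only later rows make up. A row lasts 1/10 s, in which the tool goes at most 50 mm and 8.59 degrees, less where a joint would pass 70% of its speed; a pose out of reach is approached as far as the arm can. A call with a gripper value outside its range is refused whole. The fingers move at their own pace and stop on an object; the grip force is fixed at half the most. Time passes only in rows, so rows that repeat a pose let the fingers close. It gives the time, the measured TCP pose, the force, the opening and the grip force at its end, in the units of the state.
- status.get_obs(): the state, without advancing time (a new reading comes with each control period).
- optics.get_image(name): name is "scene" or "top" or "wrist"; returns a dict with "frame" (420x560x3 uint8, red, green, blue), "fx", "fy", "cx", "cy" (pixels), "rvec" (rotation vector, rad) and "tvec" (3), from world to camera coordinates, as OpenCV has them; the wrist camera has in their place "hand_eye" (4x4, takes a point from camera to tool coordinates, whose origin is the TCP and whose axes are the flange's). Camera axes: x right, y down, z forward; pixel columns grow to the right and rows downward; lengths in mm; the calibration is good to about 2 mm. A picture is of the moment at which its call begins: read the wrist's pose just before it. There is no depth.
- ctrl.close_job(): hands the job in; it is judged then, once.
The state is a dict: "t": time; "qpos": joint angles; "qvel": joint speeds; "joint_torque": joint torques, N m; "ee_pos": TCP position; "orientation": TCP orientation; "ft_force": force on the tool from outside, world axes, zero at the start; "moment": the same for the moment, N m; "width": finger opening in mm; "grasp_force": force on a finger pad.
Only numpy, scipy, OpenCV 4.12 (cv2) and the standard library are available. Lean on these libraries where they do the work, as an engineer would, in place of code of your own. Each camera call takes 0.05 s, during which the arm holds its last target. There are 200 camera calls.

## Working session

There is one attempt and no reset: what is moved stays moved. The work goes in short steps, Python scripts to look and compute and a shell command to move; the robot and the scene stay as the last step left them, time stands still between calls to the robot, and variables do not carry over. Pictures are saved under pics/ and viewed, at most 10 in all, crops included, and the job is handed in when it is done.

```bash
mkdir -p pics
python3 - <<'E'
from workcell import status, optics, ctrl
import cv2,numpy as np
o=status.get_obs();print(o)
for n in("scene","top"):
    d=optics.get_image(n);cv2.imwrite(f"pics/{n}0.png",d["frame"][:,:,::-1])
    np.savez(f"{n}0.npz",**d);print({k:v for k,v in d.items() if k!="frame"})
E
```

```text
{'t': 0.0, 'qpos': array([-1.32805090e+00,  4.23812726e-01,  1.63068494e+00,  1.04042835e-06,
        1.08857111e+00, -1.89696252e-02]), 'qvel': array([ 1.51777238e-04,  1.01975213e-03, -9.62970463e-04,  4.31470072e-05,
       -7.46244859e-04,  1.67884970e-03]), 'joint_torque': array([ 1.56443137e-03, -5.44622576e+01, -2.73666286e+01,  6.43655215e-02,
        2.27767322e-02, -1.30658823e-04]), 'ee_pos': array([ 161.63013155, -603.20369766,  240.92120671]), 'orientation': array([-3.11327882e+00, -4.09736611e-01,  2.57333081e-04]), 'ft_force': array([-0.14188322, -0.02407564,  0.41215807]), 'moment': array([-0.02304357,  0.02392411, -0.02794037]), 'grasp_force': 0.0, 'width': 88.02654497983761}
{'fx': 544.8229029821202, 'fy': 544.8229029821202, 'cx': 281.4404581510526, 'cy': 212.10604080423155, 'rvec': array([ 1.26083443, -2.34311841,  0.86081836]), 'tvec': array([ 472.47774925,  378.32568398, 1306.81405062])}
{'fx': 464.54244233176195, 'fy': 464.54244233176195, 'cx': 278.69937934728495, 'cy': 209.17945776624188, 'rvec': array([ 2.11849473, -2.17731814,  0.13974055]), 'tvec': array([ 190.05464189,  612.97563877, 1196.83420208])}
```

View pics/top0.png

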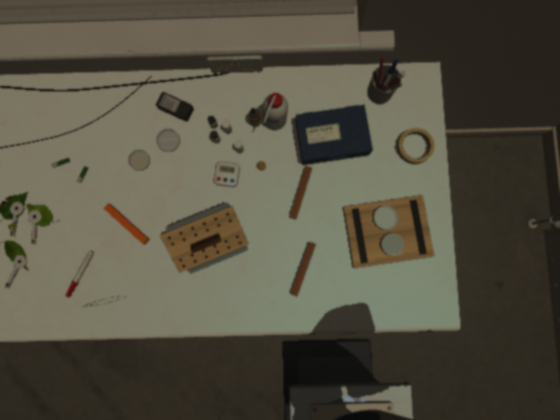

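View pics/scene0.png

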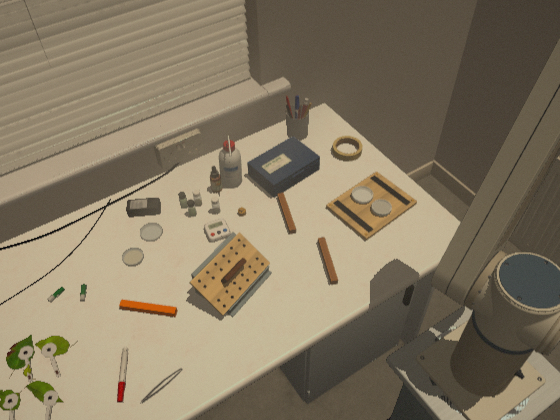

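```bash
cat > h.py <<'E'
import numpy as np,cv2
from scipy.spatial.transform import Rotation as R
def load(n): return dict(np.load(n))
def ray(d,uv):
    Rm=cv2.Rodrigues(d["rvec"])[0]; c=-Rm.T@d["tvec"]
    uv=np.atleast_2d(np.array(uv,float))
    v=np.c_[(uv[:,0]-d["cx"])/d["fx"],(uv[:,1]-d["cy"])/d["fy"],np.ones(len(uv))]
    return c,v@Rm
def onz(d,uv,z):
    c,v=ray(d,uv); return c+v*((z-c[2])/v[:,2])[:,None]
def tri(d1,a,d2,b):
    out=[]
    for p,q in zip(np.atleast_2d(a),np.atleast_2d(b)):
        c1,v1=ray(d1,p);c2,v2=ray(d2,q);v1=v1[0];v2=v2[0]
        s=np.linalg.lstsq(np.c_[v1,-v2],c2-c1,rcond=None)[0]
        P=c1+s[0]*v1;Q=c2+s[1]*v2; out.append(np.r_[(P+Q)/2,np.linalg.norm(P-Q)])
    return np.array(out)
def blobs(d,mask,z,amin=100):
    cs,_=cv2.findContours(mask.astype(np.uint8),cv2.RETR_EXTERNAL,cv2.CHAIN_APPROX_NONE)
    for c in cs:
        if cv2.contourArea(c)<amin: continue
        px=cv2.minAreaRect(c); w=onz(d,c.reshape(-1,2),z)[:,:2].astype(np.float32)
        r=cv2.minAreaRect(w); b=cv2.boxPoints(r); e=b[1]-b[0]; f=b[2]-b[1]
        l=e if np.linalg.norm(e)>np.linalg.norm(f) else f
        print("px",np.round(px[0]),"ctr",np.round(r[0],1),"size",np.round(r[1],1),"long-axis ang",round(float(np.arctan2(l[1],l[0])),3))
E
python3 - <<'E'
from h import *
for n in("top","scene"):
    d=load(n+"0.npz"); hsv=cv2.cvtColor(d["frame"],cv2.COLOR_RGB2HSV); H,S,V=cv2.split(hsv)
    pts={"top":dict(stick=(301,192),stick2=(302,269),wood=(350,215),wood2=(388,255),up=(222,215),grip=(205,245),stripe=(361,236),orange=(126,223)),
     "scene":dict(stick=(287,212),stick2=(328,260),wood=(345,205),up=(235,245),grip=(234,271),stripe=(390,190))}[n]
    print(n,{k:hsv[v[1],v[0]].tolist() for k,v in pts.items()})
    print("brown");blobs(d,((H<13)|(H>170))&(S>95)&(V<150),20)
    print("dark");blobs(d,(V<60),15,60)
E
```

```text
top {'stick': [12, 168, 76], 'stick2': [12, 167, 75], 'wood': [17, 138, 96], 'wood2': [18, 115, 106], 'up': [17, 140, 106], 'grip': [11, 155, 41], 'stripe': [20, 59, 26], 'orange': [10, 224, 125]}
brown
px [126. 223.] ctr [594.3 589.4] size [150.5  20.9] long-axis ang 0.825
px [275. 100.] ctr [930.6 175.4] size [39.3 41. ] long-axis ang -0.028
dark
px [ 13. 249.] ctr [534.6 896.3] size [49.8 40.1] long-axis ang 0.486
px [205. 244.] ctr [532.9 374.2] size [28.8 83.7] long-axis ang -1.215
px [359. 235.] ctr [544.6 -43. ] size [146.3  18.8] long-axis ang 0.127
px [418. 227.] ctr [ 564.3 -201.4] size [147.3  18.8] long-axis ang 0.124
px [ 12. 203.] ctr [657.9 904.4] size [49.7 82.8] long-axis ang -0.681
px [280. 274.] ctr [459.2 162.2] size [1501.4  763.6] long-axis ang 1.546
px [332. 135.] ctr [828.   20.9] size [145.4 207.4] long-axis ang -1.447
px [265. 118.] ctr [879.7 204.8] size [92.8 86.2] long-axis ang 0.676
px [174. 106.] ctr [921.7 459.3] size [101.9  49.3] long-axis ang 1.115
px [280.  79.] ctr [1060.2  162.3] size [1589.6  472.5] long-axis ang 1.463
scene {'stick': [13, 148, 136], 'stick2': [13, 144, 135], 'wood': [18, 125, 151], 'up': [18, 128, 171], 'grip': [12, 122, 94], 'stripe': [17, 77, 60]}
brown
dark
px [410. 400.] ctr [ 35.  197.8] size [102.5  86.1] long-axis ang 0.987
px [298. 381.] ctr [210.6 378.8] size [ 41.1 106.6] long-axis ang -0.139
px [485. 357.] ctr [ 17.3 -29.9] size [162.5 188. ] long-axis ang -1.316
px [408. 295.] ctr [246.7   7.3] size [18.8 66.9] long-axis ang -0.97
px [ 74. 220.] ctr [988.9 642.7] size [446.1  27. ] long-axis ang 1.568
px [304. 172.] ctr [770.6 -26. ] size [ 33.8 114.4] long-axis ang -1.397
```

Run:
```python
from h import *
d=load("top0.npz"); s=load("scene0.npz")
hsv=cv2.cvtColor(d["frame"],cv2.COLOR_RGB2HSV); H,S,V=cv2.split(hsv)
m=(H<15)&(S>130)&(V>45)&(V<110); m[:, :280]=0; m[:,330:]=0
blobs(d,m,20)
q={}
for n,x,box in(("top",d,(150,200,255,278)),("scene",s,(185,225,280,320))):
    hsv=cv2.cvtColor(x["frame"],cv2.COLOR_RGB2HSV);H,S,V=cv2.split(hsv)
    m=np.zeros(H.shape,np.uint8);a,b,c,e=box
    m[b:e,a:c]=((S>85)&(H<25))[b:e,a:c]
    m=cv2.morphologyEx(m,cv2.MORPH_OPEN,np.ones((3,3),np.uint8))
    cs=cv2.findContours(m,cv2.RETR_EXTERNAL,cv2.CHAIN_APPROX_NONE)[0]
    h=cv2.convexHull(max(cs,key=cv2.contourArea))
    print(n,cv2.approxPolyDP(h,5,True).reshape(-1,2).tolist(),cv2.contourArea(h))
ims=[cv2.resize(x["frame"][b:e,a:c,::-1],(0,0),fx=4,fy=4,interpolation=cv2.INTER_CUBIC) for x,(a,b,c,e) in((d,(155,200,255,280)),(s,(185,228,280,318)))]
h=max(i.shape[0] for i in ims)
ims=[cv2.copyMakeBorder(i,0,h-i.shape[0],0,0,cv2.BORDER_CONSTANT) for i in ims]
cv2.imwrite("pics/up.png",np.clip(np.hstack(ims)*1.5,0,255))
```

```text
px [302. 268.] ctr [460. 114.] size [ 16.2 142.7] long-axis ang -0.379
px [300. 192.] ctr [667.4 112.9] size [ 16.2 144.6] long-axis ang -0.329
top [[231, 206], [247, 244], [179, 271], [161, 234]] 3294.0
scene [[240, 233], [268, 264], [221, 314], [190, 281]] 3198.5[ WARN:0@0.206] global loadsave.cpp:1063 imwrite_ Unsupported depth image for selected encoder is fallbacked to CV_8U.
```

View pics/up.png

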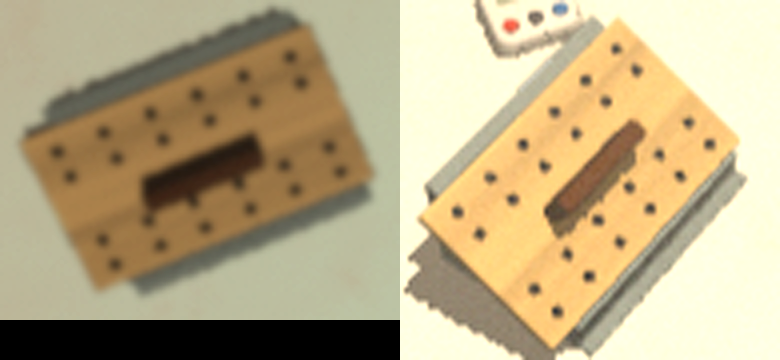

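Run:
```python
from h import *
d=load("top0.npz"); s=load("scene0.npz")
a=[[232.5,206.3],[248,243.8],[180,272.5],[160.5,235]];b=[[239.5,233],[269.5,263.8],[223.3,315],[190,282.5]]
T=tri(d,a,s,b);print(T.round(1));P=T[:,:3];c=P.mean(0)
ex=(P[0]+P[3]-P[1]-P[2])/2;ey=(P[2]+P[3]-P[0]-P[1])/2
print(c,np.linalg.norm(ex),np.linalg.norm(ey))
n=np.cross(ex,ey);n/=np.linalg.norm(n);print("n",n,"tilt",np.arccos(n[2]),"yaw from ey",np.arctan2(-ey[0],ey[1]),"slopeazi",np.arctan2(-n[1],-n[0]),"eyz",ey[2]/200,ex/np.linalg.norm(ex))
# grip top ends, two views (crop px): top outline of bar
g1=np.array([[145,185],[258,140]])/4+[155,200]; g2=np.array([[555-400,208],[637-400,130]])/4+[185,228]
print(tri(d,g1,s,g2).round(1))
```

```text
[[6.238e+02 2.926e+02 7.980e+01 2.000e-01]
 [5.292e+02 2.582e+02 1.900e+01 8.000e-01]
 [4.580e+02 4.416e+02 2.100e+01 9.000e-01]
 [5.543e+02 4.788e+02 8.010e+01 2.000e-01]]
[541.32345365 367.78829527  49.97582519] 118.2799706869066 197.75881084658894
n [-0.47183627 -0.18488714  0.86208311] tilt 0.5314303302525087 yaw from ey 0.36348289253252364 slopeazi 0.3734573312080794 eyz 0.005797473458588911 [0.80722703 0.30267668 0.5067261 ]
[[523.2 401.1  66.2   2.8]
 [549.4 326.4  64.5   6.4]]
```

```bash
cat >> h.py <<'E'
def down(phi): # tool z down, tool x at yaw phi
    return np.array([[np.cos(phi),np.sin(phi),0],[np.sin(phi),-np.cos(phi),0],[0,0,-1]])
def rel(o,*targets):
    R0=R.from_rotvec(o["orientation"]).as_matrix()
    for p,Rt in targets:
        print(np.round(R0.T@(np.array(p)-o["ee_pos"]),1).tolist(),R.from_matrix(R0.T@Rt).as_rotvec().round(3).tolist())
def wristcam(o,w):
    R0=R.from_rotvec(o["orientation"]).as_matrix(); E=w["hand_eye"]
    Rc=R0@E[:3,:3]; c=R0@E[:3,3]+o["ee_pos"]
    w=dict(w); w["rvec"]=cv2.Rodrigues(Rc.T)[0].ravel(); w["tvec"]=-Rc.T@c; return w
E
python3 - <<'E'
from h import *
from workcell import status
rel(status.get_obs(),([667.4,112.9,180],down(-.329)))
E
```

```text
[673.8, -560.8, 61.8] [-0.001, 0.0, 0.591]
```

```bash
python3 -m inch '[[[674,-561,62,0,0,0.591,100],[674,-561,62,0,0,0.591,100],[674,-561,62,0,0,0.591,100],[674,-561,62,0,0,0.591,100],[674,-561,62,0,0,0.591,100],[674,-561,62,0,0,0.591,100],[674,-561,62,0,0,0.591,100],[674,-561,62,0,0,0.591,100],[674,-561,62,0,0,0.591,100],[674,-561,62,0,0,0.591,100],[674,-561,62,0,0,0.591,100],[674,-561,62,0,0,0.591,100],[674,-561,62,0,0,0.591,100],[674,-561,62,0,0,0.591,100],[674,-561,62,0,0,0.591,100],[674,-561,62,0,0,0.591,100],[674,-561,62,0,0,0.591,100],[674,-561,62,0,0,0.591,100],[674,-561,62,0,0,0.591,100],[674,-561,62,0,0,0.591,100]]]'; python3 -m inch '[[[0,0,0,0,0,0,100],[0,0,0,0,0,0,100]]]'
python3 - <<'E'
from h import *
from workcell import status,optics
o=status.get_obs(); w=wristcam(o,optics.get_image("wrist")); print(o["ee_pos"],o["qpos"])
np.savez("w1.npz",**w);cv2.imwrite("pics/w1.png",w["frame"][:,:,::-1])
H,S,V=cv2.split(cv2.cvtColor(w["frame"],cv2.COLOR_RGB2HSV))
blobs(w,(H<15)&(S>110),20,400)
rel(o,([667.4,112.9,23],down(-.329)))
E
```

```text
t: 2.1
ee_pos: [667.0, 113.0, 178.7]
orientation: [3.099, -0.512, -0.003]
ft_force: [-0.7, 0.4, -0.7]
width: 87.7
grasp_force: 0.0
t: 2.3
ee_pos: [667.0, 111.4, 179.8]
orientation: [3.099, -0.517, -0.001]
ft_force: [-0.3, -0.2, 0.8]
width: 87.5
grasp_force: 0.0
[666.96935932 111.36847654 179.78622937] [ 1.47890860e-01  5.65294049e-01  1.55001019e+00 -1.07413867e-04
  1.02685061e+00  2.04936101e+00]
px [438. 362.] ctr [461.5  17.5] size [44.9 45.4] long-axis ang -0.332
px [114. 366.] ctr [556.8 309.5] size [44.8 55.6] long-axis ang -0.332
px [413. 276.] ctr [555.4  17.3] size [97.4 22.7] long-axis ang 0.553
px [141. 275.] ctr [636.5 248.8] size [22.1 96. ] long-axis ang -1.198
px [275. 183.] ctr [674.4 108. ] size [ 18.5 106.4] long-axis ang -0.338
[-0.0, -1.6, 156.8] [0.0, 0.0, -0.002]
```

View pics/w1.png

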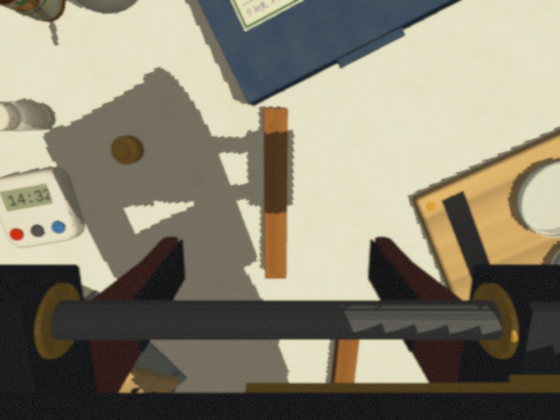

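Run:
```python
from h import *
w=load("w1.npz"); print(onz(w,[[276,107],[275.5,192.5],[275,278],[264,190],[288,190]],20))
```

```text
[[734.72624374  86.35203081  20.        ]
 [668.57944914 109.4820366   20.        ]
 [594.31196593 135.45165957  20.        ]
 [673.79552137 118.00878288  20.        ]
 [667.18025945  98.7460062   20.        ]]
```

```bash
python3 -m inch '[[[-2,0,50,0,0,0,100],[-2,0,100,0,0,0,60],[-2,0,130,0,0,0,60],[-2,0,150,0,0,0,60],[-2,0,156,0,0,0,60],[-2,0,156,0,0,0,60],[-2,0,156,0,0,0,0],[-2,0,156,0,0,0,0],[-2,0,156,0,0,0,0],[-2,0,156,0,0,0,0],[-2,0,156,0,0,0,0],[-2,0,156,0,0,0,0],[-2,0,156,0,0,0,0]]]'; python3 -c "
from h import *
from workcell import status
o=status.get_obs();print(o['ee_pos'],o['width'],o['grasp_force'])
p=[564.3-.5,-201.4]
rel(o,([665,111,160],down(-.329)),([*p,160],down(.125)))"
```

```text
t: 3.65
ee_pos: [666.1, 113.4, 24.4]
orientation: [-3.099, 0.515, -0.001]
ft_force: [-1.2, 0.3, 5.4]
width: 19.7
grasp_force: 30.0
[666.09193287 113.36165836  24.39984432] 19.720781747113126 30.00125080347061
[-0.2, 2.5, -135.6] [-0.0, -0.001, -0.0]
[5.0, 330.9, -135.7] [-0.0, -0.001, -0.454]
```

```bash
python3 -m inch '[[[0,0,-40,0,0,0,0],[0,0,-90,0,0,0,0],[0,0,-130,0,0,0,0],[5,331,-130,0,0,-0.454,0],[5,331,-130,0,0,-0.454,0],[5,331,-130,0,0,-0.454,0],[5,331,-130,0,0,-0.454,0],[5,331,-130,0,0,-0.454,0],[5,331,-130,0,0,-0.454,0],[5,331,-130,0,0,-0.454,0],[5,331,-130,0,0,-0.454,0],[5,331,-130,0,0,-0.454,0],[5,331,-130,0,0,-0.454,0],[5,331,-130,0,0,-0.454,0]]]'
python3 - <<'E'
from h import *
from workcell import status,optics
o=status.get_obs(); w=wristcam(o,optics.get_image("wrist")); print(o["ee_pos"],o["qpos"])
np.savez("w2.npz",**w);cv2.imwrite("pics/w2.png",w["frame"][:,:,::-1])
H,S,V=cv2.split(cv2.cvtColor(w["frame"],cv2.COLOR_RGB2HSV))
blobs(w,(V<75),15,400)
rel(o,([564.3,-201.4,39],down(.125)))
E
```

```text
t: 5.05
ee_pos: [563.9, -200.2, 153.6]
orientation: [-3.135, -0.199, 0.0]
ft_force: [0.8, 0.1, -0.2]
width: 19.6
grasp_force: 30.0
[ 563.8703825  -200.2294644   153.58901983] [-3.61172769e-01  4.96067315e-01  1.74934771e+00  1.96029561e-04
  8.96336931e-01  1.08293181e+00]
px [280. 390.] ctr [ 386.7 -227.6] size [ 61.5 522.3] long-axis ang -1.446
px [266. 319.] ctr [ 449.1 -218.9] size [462.4 232.6] long-axis ang 1.311
[0.3, 1.2, 114.6] [-0.0, 0.0, 0.002]
```

View pics/w2.png

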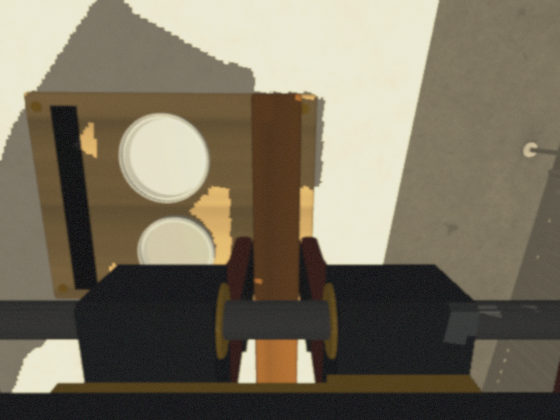

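Run:
```python
from h import *
w=load("w2.npz"); o=np.array([563.87,-200.23]);a=.125
Rm=np.array([[np.cos(a),np.sin(a)],[-np.sin(a),np.cos(a)]])
print("stick far end L/R rel tcp, board axes",(onz(w,[[253,95],[300,97]],149.2)[:,:2]-o)@Rm.T)
q=onz(w,[[27,94],[316,97],[64,106],[85,290],[53,108],[76,108]],15)[:,:2]
print("corners,stripe in lower board frame",(q-[554.5,-122.2])@Rm.T)
```

```text
stick far end L/R rel tcp, board axes [[72.09566759  8.45509491]
 [71.38896932 -9.79979352]]
corners,stripe in lower board frame [[  79.59092956  104.96714865]
 [  77.89547859 -109.03580406]
 [  71.08520433   78.80608612]
 [ -78.84207111   81.90372168]
 [  69.62947101   87.21143505]
 [  69.66301317   70.05362999]]
```

```bash
python3 -m inch '[[[0,1,50,0,0,0,0],[0,1,90,0,0,0,0],[0,1,108,0,0,0,0],[0,1,111,0,0,0,0],[0,1,113,0,0,0,0],[0,1,114,0,0,0,0],[0,1,114,0,0,0,0],[0,1,114,0,0,0,0]]]'
```

```text
t: 5.9
ee_pos: [564.3, -202.8, 40.9]
orientation: [3.135, 0.196, 0.003]
ft_force: [-0.3, -0.2, -0.0]
width: 19.8
grasp_force: 30.0
```

```bash
python3 -m inch '[[[0,-1,0.5,0,0,0,0],[0,-1,1.2,0,0,0,0],[0,-1,1.5,0,0,0,0],[0,-1,1.5,0,0,0,0]]]'; python3 -m inch '[[[0,0,0,0,0,0,25],[0,0,0,0,0,0,40],[0,0,0,0,0,0,40],[0,0,0,0,0,0,40],[0,0,-30,0,0,0,40],[0,0,-80,0,0,0,40],[0,0,-120,0,0,0,50],[0,0,-120,0,0,0,50]]]'
python3 - <<'E'
from h import *
from workcell import status,optics
o=status.get_obs()
d=optics.get_image("top"); np.savez("top1.npz",**d);cv2.imwrite("pics/top1.png",d["frame"][:,:,::-1])
rel(o,([460,114,160],down(-.379)))
E
```

```text
t: 6.3
ee_pos: [563.8, -201.6, 39.4]
orientation: [3.135, 0.196, 0.001]
ft_force: [-2.5, 1.4, 8.3]
width: 20.3
grasp_force: 30.0
t: 7.1
ee_pos: [566.8, -202.8, 163.8]
orientation: [3.131, 0.196, 0.014]
ft_force: [0.3, -0.4, 0.1]
width: 43.7
grasp_force: 0.0
[-66.6, -327.7, 1.7] [0.002, -0.01, 0.504]
```

```bash
python3 -m inch '[[[-67,-328,0,0,0,0.504,100],[-67,-328,0,0,0,0.504,100],[-67,-328,0,0,0,0.504,100],[-67,-328,0,0,0,0.504,100],[-67,-328,0,0,0,0.504,100],[-67,-328,0,0,0,0.504,100],[-67,-328,0,0,0,0.504,100],[-67,-328,0,0,0,0.504,100],[-67,-328,0,0,0,0.504,100],[-67,-328,0,0,0,0.504,100],[-67,-328,0,0,0,0.504,100]]]'
python3 - <<'E'
from h import *
from workcell import status,optics
o=status.get_obs(); w=wristcam(o,optics.get_image("wrist")); print(o["ee_pos"],o["orientation"])
np.savez("w3.npz",**w)
H,S,V=cv2.split(cv2.cvtColor(w["frame"],cv2.COLOR_RGB2HSV))
m=((H<15)&(S>110)).astype(np.uint8)
for c in cv2.findContours(m,cv2.RETR_EXTERNAL,cv2.CHAIN_APPROX_NONE)[0]:
    if cv2.contourArea(c)>800: print(cv2.boundingRect(c))
blobs(w,m,20,800)
d=optics.get_image("top"); H,S,V=cv2.split(cv2.cvtColor(d["frame"],cv2.COLOR_RGB2HSV))
m=(H<15)&(S>130)&(V>40)&(V<110); m[:,:280]=0;m[:190]=0
print("top");blobs(d,m,20);blobs(d,m,35)
rel(o,([460,114,24],down(-.379)))
E
```

```text
t: 8.25
ee_pos: [456.4, 114.4, 157.8]
orientation: [3.084, -0.595, -0.001]
ft_force: [-0.1, 0.3, 0.6]
width: 88.0
grasp_force: 0.0
[456.39573248 114.42325175 157.79056997] [ 3.08440979e+00 -5.94850887e-01 -8.18380349e-04]
(414, 340, 48, 43)
(91, 340, 49, 52)
(376, 238, 81, 62)
(95, 238, 82, 62)
(264, 111, 26, 175)
px [438. 361.] ctr [266.4  35. ] size [41.1 43.7] long-axis ang -0.359
px [116. 365.] ctr [368.5 301.4] size [42.4 53.3] long-axis ang -0.411
px [411. 275.] ctr [354.5  31.7] size [88.1 20.3] long-axis ang 0.484
px [140. 275.] ctr [438.9 241.5] size [20.1 89.6] long-axis ang -1.24
px [277. 198.] ctr [453.9 113.2] size [ 18.9 141.4] long-axis ang -0.382
top
px [419. 226.] ctr [ 566.6 -205.1] size [150.9  21.9] long-axis ang 0.125
px [419. 226.] ctr [ 565.2 -200.6] size [149.1  21.7] long-axis ang 0.125
[3.6, -1.0, 133.8] [0.0, 0.0, -0.002]
```

```bash
python3 -m inch '[[[2,-1,50,0,0,0,100],[2,-1,90,0,0,0,60],[2,-1,115,0,0,0,60],[2,-1,130,0,0,0,60],[2,-1,134,0,0,0,60],[2,-1,134,0,0,0,60],[2,-1,134,0,0,0,0],[2,-1,134,0,0,0,0],[2,-1,134,0,0,0,0],[2,-1,134,0,0,0,0],[2,-1,134,0,0,0,0],[2,-1,134,0,0,0,0],[2,-1,134,0,0,0,0]]]'; python3 -c "
from h import *
from workcell import status
o=status.get_obs();print(o['ee_pos'],o['width'],o['grasp_force'])
rel(o,([544.6,-43,160],down(.125)))"
```

```text
t: 9.65
ee_pos: [458.6, 115.8, 24.6]
orientation: [-3.085, 0.592, -0.001]
ft_force: [-1.4, -0.7, 6.4]
width: 19.6
grasp_force: 30.0
[458.61858497 115.80483688  24.64180937] 19.611063238052676 30.001126527786255
[138.7, 115.7, -135.3] [-0.0, -0.001, -0.504]
```

```bash
python3 -m inch '[[[0,0,-40,0,0,0,0],[0,0,-90,0,0,0,0],[0,0,-130,0,0,0,0],[139,116,-130,0,0,-0.504,0],[139,116,-130,0,0,-0.504,0],[139,116,-130,0,0,-0.504,0],[139,116,-130,0,0,-0.504,0],[139,116,-130,0,0,-0.504,0],[139,116,-130,0,0,-0.504,0],[139,116,-130,0,0,-0.504,0],[139,116,-130,0,0,-0.504,0]]]'
python3 -c "
from h import *
from workcell import status
o=status.get_obs();print(o['ee_pos'],o['width'],o['grasp_force'])
rel(o,([544.6,-43,39.4],down(.125)))"
```

```text
t: 10.75
ee_pos: [543.7, -42.2, 154.0]
orientation: [-3.135, -0.197, 0.002]
ft_force: [0.2, -0.0, 0.3]
width: 19.6
grasp_force: 30.0
[543.69004105 -42.19773932 154.00001721] 19.624954253405406 29.999997317790985
[0.9, 1.0, 114.6] [-0.0, 0.001, 0.001]
```

```bash
python3 -m inch '[[[1,0,50,0,0,0,0],[1,0,90,0,0,0,0],[1,0,108,0,0,0,0],[1,0,111,0,0,0,0],[1,0,113,0,0,0,0],[1,0,114.5,0,0,0,0],[1,0,115.3,0,0,0,0],[1,0,115.3,0,0,0,0]]]'
```

```text
t: 11.55
ee_pos: [546.2, -43.4, 39.9]
orientation: [3.135, 0.196, 0.003]
ft_force: [0.6, 0.2, -0.3]
width: 20.0
grasp_force: 30.0
```

```bash
python3 -m inch '[[[0,0,0.5,0,0,0,0],[0,0,1,0,0,0,0],[0,0,1,0,0,0,0]]]'; python3 -m inch '[[[0,0,0,0,0,0,25],[0,0,0,0,0,0,40],[0,0,0,0,0,0,40],[0,0,0,0,0,0,40],[0,0,-30,0,0,0,40],[0,0,-80,0,0,0,40],[0,0,-130,0,0,0,50],[0,0,-160,0,0,0,50],[0,0,-160,0,0,0,50]]]'
python3 - <<'E'
from h import *
from workcell import status
o=status.get_obs()
t=.55;y=.368
ex=np.array([np.cos(t)*np.cos(y),np.cos(t)*np.sin(y),np.sin(t)]);n=np.array([-np.sin(t)*np.cos(y),-np.sin(t)*np.sin(y),np.cos(t)])
Rt=np.c_[np.cross(n,ex),ex,-n]; c=np.array([541.3,367.8,50])
print(np.linalg.det(Rt)); rel(o,(c+150*n,Rt),(c+24*n,Rt)); print(c+150*n)
E
```

```text
t: 11.85
ee_pos: [546.1, -43.4, 39.6]
orientation: [3.135, 0.196, 0.002]
ft_force: [-3.9, 1.0, 13.5]
width: 19.5
grasp_force: 30.0
t: 12.75
ee_pos: [548.3, -43.6, 202.5]
orientation: [3.134, 0.196, 0.013]
ft_force: [0.2, 0.1, -0.3]
width: 43.8
grasp_force: 0.0
1.0
[-32.0, -390.3, 23.6] [-0.38, 0.493, -1.763]
[31.0, -406.3, 131.5] [-0.38, 0.493, -1.763]
[468.14610319 339.59448607 177.87867831]
```

```bash
python3 -m inch '[[[-32,-390,24,-0.38,0.493,-1.763,60],[-32,-390,24,-0.38,0.493,-1.763,60],[-32,-390,24,-0.38,0.493,-1.763,60],[-32,-390,24,-0.38,0.493,-1.763,60],[-32,-390,24,-0.38,0.493,-1.763,60],[-32,-390,24,-0.38,0.493,-1.763,60],[-32,-390,24,-0.38,0.493,-1.763,60],[-32,-390,24,-0.38,0.493,-1.763,60],[-32,-390,24,-0.38,0.493,-1.763,60],[-32,-390,24,-0.38,0.493,-1.763,60],[-32,-390,24,-0.38,0.493,-1.763,60],[-32,-390,24,-0.38,0.493,-1.763,60],[-32,-390,24,-0.38,0.493,-1.763,60],[-32,-390,24,-0.38,0.493,-1.763,60],[-32,-390,24,-0.38,0.493,-1.763,60],[-32,-390,24,-0.38,0.493,-1.763,60],[-32,-390,24,-0.38,0.493,-1.763,60],[-32,-390,24,-0.38,0.493,-1.763,60]]]'
python3 - <<'E'
from h import *
from workcell import status,optics
o=status.get_obs(); w=wristcam(o,optics.get_image("wrist")); print(o["ee_pos"],o["qpos"])
np.savez("w4.npz",**w);cv2.imwrite("pics/w4.png",w["frame"][:,:,::-1])
d=optics.get_image("top"); H,S,V=cv2.split(cv2.cvtColor(d["frame"],cv2.COLOR_RGB2HSV))
m=(H<15)&(S>130)&(V>40)&(V<110); m[:,:280]=0;m[:180]=0
blobs(d,m,35)
t=.55;y=.368
ex=np.array([np.cos(t)*np.cos(y),np.cos(t)*np.sin(y),np.sin(t)]);n=np.array([-np.sin(t)*np.cos(y),-np.sin(t)*np.sin(y),np.cos(t)])
Rt=np.c_[np.cross(n,ex),ex,-n]; c=np.array([541.3,367.8,50])
rel(o,(c+24*n,Rt))
E
```

```text
t: 14.55
ee_pos: [465.3, 339.9, 173.9]
orientation: [1.568, 2.281, 0.638]
ft_force: [-0.3, -0.4, -0.2]
width: 52.6
grasp_force: 0.0
[465.3368305  339.86763326 173.93266561] [ 0.6912003   0.32936333  2.11847225 -0.75552742  0.23639624  1.02300776]
px [361. 234.] ctr [546.4 -42.8] size [148.   21.7] long-axis ang 0.13
px [420. 225.] ctr [ 565.5 -201.1] size [148.7  21.8] long-axis ang 0.124
[-1.7, 5.2, 123.9] [-0.008, -0.004, -0.002]
```

View pics/w4.png

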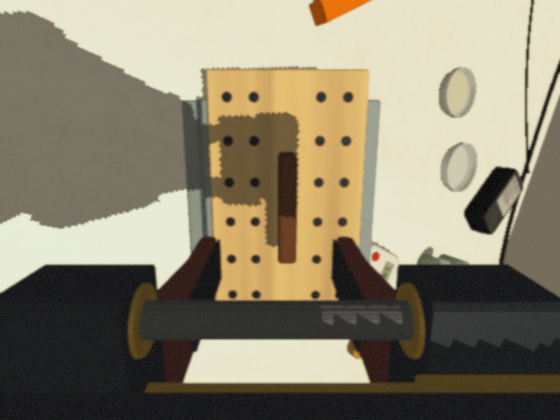

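Run:
```python
from h import *
from workcell import status
o=status.get_obs();w=load("w4.npz")
R0=R.from_rotvec(o["orientation"]).as_matrix()
t=.55;y=.368
n=np.array([-np.sin(t)*np.cos(y),-np.sin(t)*np.sin(y),np.cos(t)]);c0=np.array([541.3,367.8,50])
for nm,px,h in(("bar L,R,top,bot",[[279,200],[296,200],[287,153],[286.5,262]],32),("board TL TR",[[206,70],[368,70]],0)):
    c,v=ray(w,px); P=c+v*(((c0+h*n-c)@n)/(v@n))[:,None]
    print(nm,((P-o["ee_pos"])@R0).round(1).tolist())
```

```text
bar L,R,top,bot [[6.3, 0.6, 116.0], [6.3, 13.1, 115.9], [40.5, 6.2, 116.1], [-42.3, 6.5, 115.8]]
board TL TR [[99.9, -54.8, 148.8], [99.9, 67.8, 147.8]]
```

```bash
python3 -m inch '[[[-1,6,40,-0.008,-0.004,-0.002,60],[-1,6,80,-0.008,-0.004,-0.002,60],[-1,6,100,-0.008,-0.004,-0.002,60],[-1,6,112,-0.008,-0.004,-0.002,60],[-1,6,118,-0.008,-0.004,-0.002,60],[-1,6,122,-0.008,-0.004,-0.002,60],[-1,6,122,-0.008,-0.004,-0.002,60]]]'
python3 - <<'E'
from h import *
from workcell import status
o=status.get_obs()
t=.55;y=.368
ex=np.array([np.cos(t)*np.cos(y),np.cos(t)*np.sin(y),np.sin(t)]);n=np.array([-np.sin(t)*np.cos(y),-np.sin(t)*np.sin(y),np.cos(t)])
Rt=np.c_[np.cross(n,ex),ex,-n]; c=np.array([541.3,367.8,50])
rel(o,(c+24*n+ex,Rt))
E
```

```text
t: 15.35
ee_pos: [532.0, 366.1, 79.7]
orientation: [1.564, 2.284, 0.627]
ft_force: [-0.9, 0.2, 0.0]
width: 52.9
grasp_force: 0.0
[-1.7, -6.5, 6.3] [-0.013, 0.001, 0.003]
```

```bash
python3 -m inch '[[[0,0,0,0,0,0,60],[0,0,0,0,0,0,60],[0,0,0,0,0,0,60]]]'
python3 - <<'E'
from h import *
from workcell import status
o=status.get_obs()
t=.55;y=.368
ex=np.array([np.cos(t)*np.cos(y),np.cos(t)*np.sin(y),np.sin(t)]);n=np.array([-np.sin(t)*np.cos(y),-np.sin(t)*np.sin(y),np.cos(t)])
Rt=np.c_[np.cross(n,ex),ex,-n]; c=np.array([541.3,367.8,50])
rel(o,(c+24*n+ex,Rt))
E
```

```text
t: 15.65
ee_pos: [532.4, 366.4, 79.7]
orientation: [1.566, 2.283, 0.628]
ft_force: [-4.5, -1.1, 7.7]
width: 52.5
grasp_force: 4.1
[-1.9, -6.9, 6.0] [-0.012, 0.001, 0.001]
```

Run:
```python
from h import *
from workcell import status,optics
o=status.get_obs(); w=wristcam(o,optics.get_image("wrist")); s=optics.get_image("scene")
np.savez("w5.npz",**w);
a=w["frame"][:,:,::-1]; b=cv2.resize(s["frame"][190:330,150:310,::-1],(0,0),fx=3,fy=3)
cv2.imwrite("pics/w5.png",np.hstack([cv2.resize(a,(400,300)),cv2.resize(b,(343,300))]))
print(o["ft_force"],o["moment"],o["grasp_force"],o["ee_pos"])
```

```text
[-4.50188783 -1.14212135  7.65516664] [-0.04867279 -0.10523849  0.02340338] 4.1413339599967 [532.37395492 366.37214007  79.65748794]
```

View pics/w5.png

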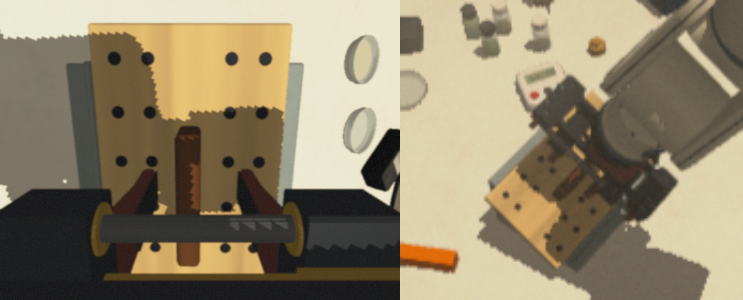

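Run:
```python
from h import *
w=load("w5.npz"); E=w["hand_eye"]; f=w["fx"]
def at(px,z):
    v=np.c_[(np.array(px)[:,0]-w["cx"])/f,(np.array(px)[:,1]-w["cy"])/f,np.ones(len(px))]@E[:3,:3].T
    return E[:3,3]+v*((z-E[2,3])/v[:,2])[:,None]
print(E.round(3))
for z in(-15,-10,-5,0,5):
    P=at([[263,178],[263,369]],z); print("bartop",z,P.round(1).tolist())
for z in(15,19,24,30,35):
    P=at([[126,34],[409,34]],z); print("boardfar",z,P.round(1).tolist())
g=cv2.cvtColor(w["frame"],cv2.COLOR_RGB2GRAY); cv2.imwrite("pics/w5c.png",cv2.resize(np.clip(w["frame"][150:400,130:430,::-1].astype(float)*1.7,0,255).astype(np.uint8),(780,600)))
```

```text
[[ 1.00000e-03 -9.70000e-01 -2.43000e-01  6.56260e+01]
 [ 1.00000e+00  2.00000e-03 -0.00000e+00 -1.50600e+00]
 [ 1.00000e-03 -2.43000e-01  9.70000e-01 -1.43823e+02]
 [ 0.00000e+00  0.00000e+00  0.00000e+00  1.00000e+00]]
bartop -15 [[44.2, -6.3, -15.0], [-35.2, -6.8, -15.0]]
bartop -10 [[43.4, -6.4, -10.0], [-39.1, -7.0, -10.0]]
bartop -5 [[42.6, -6.6, -5.0], [-43.0, -7.2, -5.0]]
bartop 0 [[41.8, -6.8, 0.0], [-46.9, -7.5, 0.0]]
bartop 5 [[40.9, -7.0, 5.0], [-50.8, -7.7, 5.0]]
boardfar 15 [[97.8, -62.1, 15.0], [97.9, 51.8, 15.0]]
boardfar 19 [[98.6, -63.6, 19.0], [98.7, 53.2, 19.0]]
boardfar 24 [[99.6, -65.6, 24.0], [99.7, 54.9, 24.0]]
boardfar 30 [[100.8, -67.8, 30.0], [101.0, 56.9, 30.0]]
boardfar 35 [[101.8, -69.8, 35.0], [102.0, 58.5, 35.0]]
```

View pics/w5c.png

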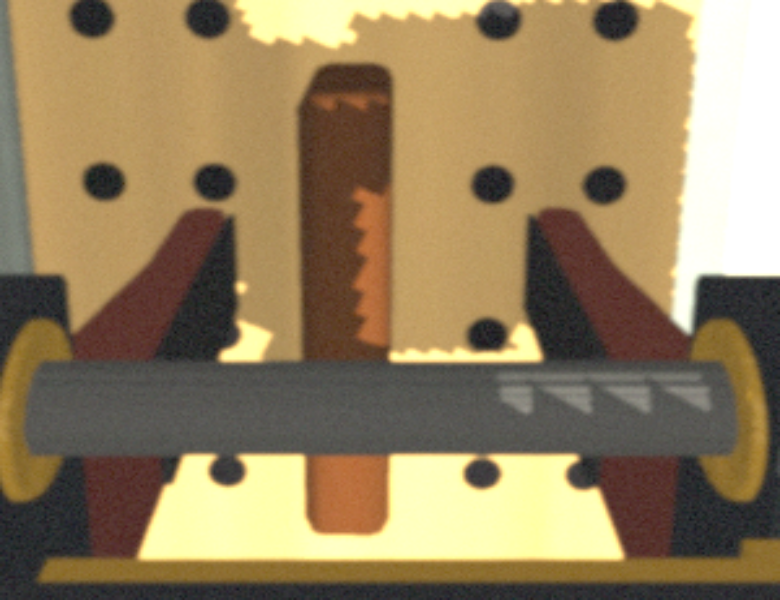

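```bash
python3 -m inch '[[[0,0,-5,0,0,0,60],[0,-7,-5,0,0,0,60],[0,-7,-5,-0.01,0,0,60],[0,-7,-5,-0.01,0,0,60]]]'; python3 -m inch '[[[0,0,0,0,0,0,60],[0,0,0,0,0,0,60]]]'; python3 -c "
from workcell import status
from h import *
o=status.get_obs();print(R.from_rotvec(o['orientation']).as_matrix().round(4).tolist(), o['qpos'])"
```

```text
t: 16.15
ee_pos: [526.6, 364.9, 83.8]
orientation: [1.565, 2.282, 0.628]
ft_force: [-0.5, -0.5, -0.6]
width: 52.7
grasp_force: 0.0
t: 16.35
ee_pos: [526.4, 364.7, 83.3]
orientation: [1.566, 2.282, 0.627]
ft_force: [0.3, -0.2, 0.4]
width: 52.5
grasp_force: 0.0
[[-0.3592, 0.8012, 0.4785], [0.9332, 0.3094, 0.1826], [-0.0018, 0.5121, -0.8589]] [ 0.6535178   0.5740021   2.00907842 -1.31073043  0.15163383  1.55444393]
```

```bash
cat >> h.py <<'E'
def tilted(t,y):
    ex=np.array([np.cos(t)*np.cos(y),np.cos(t)*np.sin(y),np.sin(t)]);n=np.array([-np.sin(t)*np.cos(y),-np.sin(t)*np.sin(y),np.cos(t)])
    return np.c_[np.cross(n,ex),ex,-n]
E
python3 - <<'E'
from h import *
from workcell import status
o=status.get_obs()
R5=R.from_rotvec([1.566,2.283,.628]).as_matrix()
p=np.array([532.4,366.4,79.7])+R5@[-1,-6.8,-3]
c=np.array([541.3,367.8,50]);T=tilted(.55,.368)
print(p,T.T@(p-c)); rel(o,(p,tilted(.5,.368)))
E
```

```text
[525.87713958 362.81210695  78.79483956] [  0.89442771   1.25286271 -33.00782968]
[-1.5, -3.3, 3.3] [0.038, 0.002, 0.0]
```

```bash
python3 -m inch '[[[-1,-3,0,0.04,0,0,60],[-1,-3,2,0.04,0,0,60],[-1,-3,4,0.04,0,0,60],[-1,-3,4,0.04,0,0,60],[-1,-3,4,0.04,0,0,60]]]'; python3 -c "
from h import *
from workcell import status
o=status.get_obs();T=tilted(.55,.368)
print(T.T@(o['ee_pos']-np.array([541.3,367.8,50])),o['qpos']); rel(o,(o['ee_pos'],tilted(.5,.368)))"
```

```text
t: 16.85
ee_pos: [526.0, 363.3, 78.1]
orientation: [1.584, 2.309, 0.585]
ft_force: [0.9, -0.9, -1.0]
width: 52.8
grasp_force: 0.0
[  1.34956189   1.15006335 -32.24925424] [ 0.64639896  0.58013777  1.99037179 -0.97833764  0.16109477  1.21804663]
[0.0, 0.0, 0.0] [-0.003, 0.002, 0.0]
```

Off the joint limit and aligned. Go 4 mm deeper carefully.

```bash
python3 -m inch '[[[0,0,2,0,0,0,60],[0,0,4,0,0,0,60],[0,0,4,0,0,0,60]]]'
```

```text
t: 17.15
ee_pos: [526.8, 363.7, 76.8]
orientation: [1.584, 2.308, 0.586]
ft_force: [-21.0, -8.8, 31.2]
width: 52.4
grasp_force: 19.1
```

```bash
python3 -m inch '[[[0,0,-6,0,0,0,60],[0,0,-6,0,0,0,60],[0,0,-6,0,0,0,30]]]';python3 -m inch '[[[0,0,0,0,0,0,30],[0,0,0,0,0,0,25],[0,0,0,0,0,0,20],[0,0,0,0,0,0,20]]]'
```

```text
t: 17.45
ee_pos: [525.3, 363.2, 80.1]
orientation: [1.585, 2.308, 0.585]
ft_force: [-0.4, -0.2, 0.3]
width: 47.5
grasp_force: 0.0
t: 17.85
ee_pos: [525.3, 363.1, 79.8]
orientation: [1.585, 2.309, 0.585]
ft_force: [4.4, 0.5, -0.3]
width: 18.5
grasp_force: 1.9
```

Run:
```python
from h import *
from workcell import status,optics
o=status.get_obs(); w=wristcam(o,optics.get_image("wrist"))
np.savez("w6.npz",**w);cv2.imwrite("pics/w6.png",cv2.resize(np.clip(w["frame"][120:390,130:430,::-1].astype(float)*1.7,0,255).astype(np.uint8),(660,594)))
print(tilted(.55,.368).T@(o['ee_pos']-np.array([541.3,367.8,50])))
```

```text
[  1.39274994   1.43458339 -34.13134157]
```

View pics/w6.png

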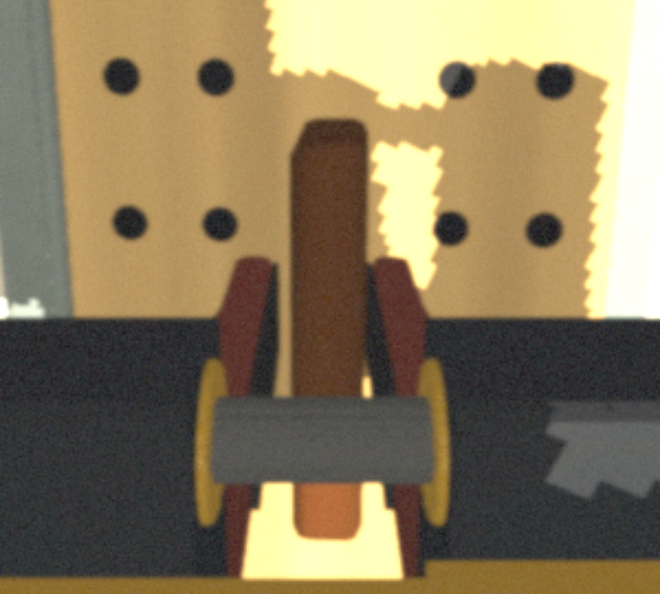

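```bash
python3 -m inch '[[[0,1.5,0,0,0,0,20],[0,1.5,0,0,0,0,0],[0,1.5,0,0,0,0,0],[0,1.5,0,0,0,0,0],[0,1.5,0,0,0,0,0],[0,1.5,0,0,0,0,0]]]'
```

```text
t: 18.5
ee_pos: [526.5, 363.7, 81.4]
orientation: [1.585, 2.308, 0.586]
ft_force: [-1.7, -2.0, 5.5]
width: 14.4
grasp_force: 29.8
```

```bash
python3 -m inch '[[[0,1.5,-4,0,0,0,0],[0,2,-10,0,0,0,0],[0,3,-20,0,0,0,0],[0,3,-40,0,0,0,0],[0,3,-70,0,0,0,0],[0,3,-100,0,0,0,0],[0,3,-100,0,0,0,0],[0,3,-100,0,0,0,0]]]'
python3 - <<'E'
from h import *
from workcell import status,optics
o=status.get_obs();print(o["qpos"],o["width"])
rel(o,([o["ee_pos"][0]+60,o["ee_pos"][1],220],down(1.696+.243)),([554.5,-122.2,200],down(1.696)))
E
```

```text
t: 19.3
ee_pos: [484.3, 347.5, 170.2]
orientation: [1.585, 2.308, 0.586]
ft_force: [-0.3, 0.5, -2.8]
width: 13.5
grasp_force: 30.0
[ 0.67331856  0.36049084  2.05397805 -0.53710648  0.28789646  0.78906948] 13.49364367123774
[-21.6, 73.0, -17.0] [0.498, 0.002, -0.001]
[-463.7, -76.6, -74.8] [0.496, -0.059, 0.237]
```

```bash
python3 -m inch '[[[-10,40,-17,0.15,0,0,0],[-22,73,-17,0.3,0,0,0],[-22,73,-17,0.4,0,0,0],[-22,73,-17,0.498,0,0,0],[-22,73,-17,0.498,0,0,0],[-60,60,-22,0.498,-0.01,0.02,0],[-105,45,-28,0.498,-0.02,0.05,0],[-150,30,-34,0.498,-0.02,0.08,0],[-195,15,-40,0.498,-0.03,0.10,0],[-240,0,-45,0.498,-0.03,0.13,0],[-285,-15,-50,0.498,-0.04,0.15,0],[-330,-30,-56,0.498,-0.05,0.18,0],[-375,-45,-62,0.498,-0.05,0.2,0],[-415,-60,-68,0.498,-0.06,0.22,0],[-445,-70,-72,0.498,-0.06,0.23,0],[-460,-75,-75,0.496,-0.06,0.237,0],[-464,-77,-75,0.496,-0.06,0.237,0],[-464,-77,-75,0.496,-0.06,0.237,0],[-464,-77,-75,0.496,-0.06,0.237,0]]]'
python3 - <<'E'
from h import *
from workcell import status,optics
o=status.get_obs();print(o["qpos"],o["width"])
rel(o,([554.5,-122.2,200],down(1.696)))
s=optics.get_image("scene");d=optics.get_image("top");np.savez("s7.npz",**s);np.savez("t7.npz",**d)
w=wristcam(o,optics.get_image("wrist"));np.savez("w7.npz",**w)
cv2.imwrite("pics/m7.png",np.hstack([cv2.resize(w["frame"][:,:,::-1],(400,300)),cv2.resize(s["frame"][100:310,270:550,::-1],(400,300))]))
E
```

```text
t: 21.2
ee_pos: [554.0, -121.4, 199.5]
orientation: [2.077, 2.357, -0.003]
ft_force: [-0.5, 0.2, -1.4]
width: 13.7
grasp_force: 30.0
[-0.23578857  0.39238366  1.79190807 -0.00206088  0.95778337 -0.36080323] 13.670229420431964
[-0.9, 0.4, -0.5] [-0.001, 0.001, 0.001]
```

View pics/m7.png

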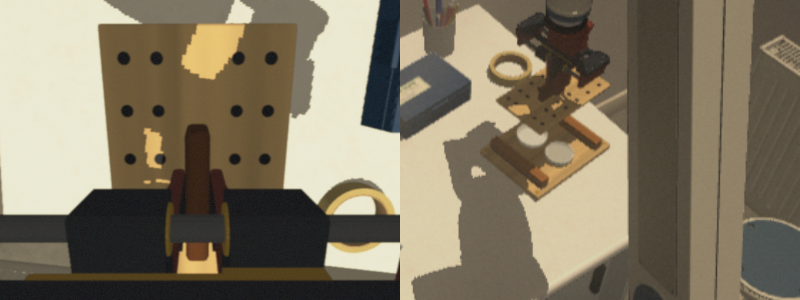

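Run:
```python
from h import *
w=load("w7.npz"); E=w["hand_eye"]; f=w["fx"]
def at(px,z):
    px=np.array(px,float);v=np.c_[(px[:,0]-w["cx"])/f,(px[:,1]-w["cy"])/f,np.ones(len(px))]@E[:3,:3].T
    return E[:3,3]+v*((z-E[2,3])/v[:,2])[:,None]
hsv=cv2.cvtColor(w["frame"],cv2.COLOR_RGB2HSV);m=((hsv[:,:,0]<25)&(hsv[:,:,1]>85)).astype(np.uint8)
m[255:]=0;m=cv2.morphologyEx(m,cv2.MORPH_CLOSE,np.ones((25,25),np.uint8));m[:, :100]=0;m[:,450:]=0
L=[];Rr=[]
for r in range(50,240,10):
    c=np.flatnonzero(m[r]);L.append([c[0],r]);Rr.append([c[-1]+1,r])
top=[np.flatnonzero(m[:,c])[0] for c in range(160,400,20)];print("top rows",top)
for z in(18,21,24,27):
    a=at(L,z);b=at(Rr,z);t=at([[c,q] for c,q in zip(range(160,400,20),top)],z)
    print(z,"y mid",((a+b)/2)[[0,6,12,17],1].round(1),"w",(b-a)[[0,6,12,17],1].round(1),"far x",t[[0,5,11],0].round(1))
```

```text
top rows [np.int64(34), np.int64(34), np.int64(33), np.int64(33), np.int64(33), np.int64(33), np.int64(33), np.int64(33), np.int64(33), np.int64(33), np.int64(33), np.int64(33)]
18 y mid [-1.3 -1.3 -1.3 -1.5] w [113.7 113.9 113.1 112.9] far x [97.8 98.1 98.2]
21 y mid [-1.3 -1.3 -1.3 -1.5] w [115.8 116.  115.2 115. ] far x [98.4 98.8 98.8]
24 y mid [-1.3 -1.3 -1.3 -1.5] w [118.  118.1 117.3 117.1] far x [99.  99.4 99.4]
27 y mid [-1.3 -1.3 -1.3 -1.5] w [120.1 120.2 119.4 119.2] far x [ 99.6 100.  100. ]
```

```bash
python3 -m inch '[[[-1,1,40,0,0,0,0],[-1,1,75,0,0,0,0],[-1,1,95,0,0,0,0],[-1,1,105,0,0,0,0],[-1,1,112,0,0,0,0],[-1,1,118,0,0,0,0],[-1,1,121,0,0,0,0],[-1,1,123,0,0,0,0],[-1,1,124,0,0,0,0],[-1,1,124,0,0,0,0]]]'
```

```text
t: 22.35
ee_pos: [555.5, -123.8, 76.4]
orientation: [2.077, 2.355, -0.002]
ft_force: [-0.1, -0.6, -3.4]
width: 14.1
grasp_force: 30.0
```

```bash
python3 -m inch '[[[0,0,1,0,0,0,0],[0,0,2,0,0,0,0],[0,0,3,0,0,0,0],[0,0,3,0,0,0,0]]]'
```

```text
t: 22.75
ee_pos: [555.2, -123.7, 72.9]
orientation: [2.078, 2.356, -0.002]
ft_force: [-0.1, -0.4, -2.6]
width: 14.0
grasp_force: 30.0
```

```bash
python3 -m inch '[[[0,0,1,0,0,0,0],[0,0,2,0,0,0,0],[0,0,2,0,0,0,0]]]'; python3 -m inch '[[[0,0,0.7,0,0,0,0],[0,0,1.2,0,0,0,0],[0,0,1.2,0,0,0,0]]]'
```

```text
t: 23.05
ee_pos: [555.3, -123.7, 70.8]
orientation: [2.078, 2.356, -0.002]
ft_force: [-0.5, 0.1, -2.2]
width: 13.9
grasp_force: 30.0
t: 23.35
ee_pos: [555.3, -123.7, 69.7]
orientation: [2.078, 2.356, -0.002]
ft_force: [0.5, -0.6, -2.5]
width: 14.0
grasp_force: 30.0
```

```bash
python3 -m inch '[[[0,0,0.7,0,0,0,0],[0,0,1.2,0,0,0,0],[0,0,1.2,0,0,0,0]]]'; python3 -m inch '[[[0,0,0.5,0,0,0,0],[0,0,1,0,0,0,0],[0,0,1,0,0,0,0]]]'
```

```text
t: 23.65
ee_pos: [555.3, -123.7, 68.5]
orientation: [2.078, 2.356, -0.002]
ft_force: [0.5, 0.8, -3.0]
width: 13.6
grasp_force: 30.0
t: 23.95
ee_pos: [555.3, -123.7, 67.5]
orientation: [2.078, 2.356, -0.002]
ft_force: [0.6, 1.2, -3.1]
width: 14.1
grasp_force: 30.0
```

```bash
python3 -m inch '[[[0,0,0.5,0,0,0,0],[0,0,1,0,0,0,0],[0,0,1,0,0,0,0]]]'; python3 -m inch '[[[0,0,0.5,0,0,0,0],[0,0,1,0,0,0,0],[0,0,1,0,0,0,0]]]'
```

```text
t: 24.25
ee_pos: [555.4, -123.7, 66.9]
orientation: [2.078, 2.355, -0.002]
ft_force: [-1.4, 0.2, 1.8]
width: 13.7
grasp_force: 30.0
t: 24.55
ee_pos: [555.4, -123.7, 66.9]
orientation: [2.077, 2.355, -0.002]
ft_force: [-4.7, 1.1, 13.0]
width: 13.9
grasp_force: 30.0
```

```bash
python3 -m inch '[[[0,0,-0.5,0,0,0,0],[0,0,-0.5,0,0,0,25],[0,0,-0.5,0,0,0,40],[0,0,-0.5,0,0,0,50],[0,0,-0.5,0,0,0,50],[0,0,-0.5,0,0,0,50]]]';  python3 -m inch '[[[0,0,-5,0,0,0,50],[0,0,-30,0,0,0,50],[0,0,-70,0,0,0,50],[0,0,-115,0,0,0,50],[0,0,-150,0,0,0,50],[0,150,-150,0,0,0,50],[0,150,-150,0,0,0,50],[-200,-100,-150,0,0,0,50],[-200,-100,-150,0,0,0,50],[-200,-100,-150,0,0,0,50],[-200,-100,-150,0,0,0,50],[-200,-100,-150,0,0,0,50],[-200,-100,-150,0,0,0,50],[-200,-100,-150,0,0,0,50],[-200,-100,-150,0,0,0,50]]]'
python3 - <<'E'
from h import *
from workcell import status,optics
d=optics.get_image("top");s=optics.get_image("scene");np.savez("t8.npz",**d);np.savez("s8.npz",**s)
for n,x,box in(("top",d,(330,180,450,285)),("scene",s,(310,150,430,250))):
    H,S,V=cv2.split(cv2.cvtColor(x["frame"],cv2.COLOR_RGB2HSV));a,b,c,e=box
    # dark dots on the upper board's face
    m=np.zeros(H.shape,np.uint8);m[b:e,a:c]=((S>85)&(H<25))[b:e,a:c]
    print(n);blobs(x,m,43,300)
    hat=cv2.morphologyEx(V,cv2.MORPH_BLACKHAT,np.ones((7,7),np.uint8));k=np.zeros(H.shape,np.uint8);k[b:e,a:c]=(hat>15)[b:e,a:c]
    _,_,st,ce=cv2.connectedComponentsWithStats(k)
    g=[(q[4]>=2)&(q[4]<40) for q in st];P=onz(x,ce[g],43)[:,:2]
    q=(P-[554.5,-122.2])@np.array([[np.cos(.125),-np.sin(.125)],[np.sin(.125),np.cos(.125)]])
    print(q[np.lexsort((q[:,1].round(-1),q[:,0].round(-1)))].round(0).tolist())
E
```

```text
t: 25.15
ee_pos: [555.4, -123.7, 66.0]
orientation: [2.078, 2.356, -0.002]
ft_force: [-0.5, 0.1, -0.2]
width: 43.7
grasp_force: 0.0
t: 26.65
ee_pos: [480.9, -334.8, 216.8]
orientation: [2.08, 2.353, -0.002]
ft_force: [-0.3, 0.3, -0.6]
width: 43.9
grasp_force: 0.0
top
px [388. 231.] ctr [ 551.9 -115.4] size [166.1 217.7] long-axis ang -1.453
[[-135.0, -10.0], [-123.0, -97.0], [-102.0, -91.0], [-91.0, -103.0], [-68.0, -67.0], [-69.0, 91.0], [-55.0, -22.0], [-42.0, -50.0], [-42.0, 15.0], [-43.0, 78.0], [-22.0, -82.0], [-24.0, -49.0], [-22.0, 14.0], [-22.0, 46.0], [-22.0, 78.0], [3.0, -36.0], [12.0, -151.0], [14.0, -141.0], [20.0, 116.0], [30.0, -159.0], [27.0, -82.0], [28.0, -50.0], [28.0, -18.0], [28.0, 15.0], [28.0, 46.0], [28.0, 78.0], [47.0, -147.0], [48.0, -82.0], [47.0, -49.0], [47.0, -18.0], [47.0, 14.0], [47.0, 46.0], [48.0, 78.0], [46.0, 115.0], [64.0, -32.0], [69.0, 116.0], [81.0, -54.0], [81.0, -17.0], [81.0, 19.0], [81.0, 56.0]]
scene
px [371. 203.] ctr [ 533.9 -105.3] size [175.6 236.6] long-axis ang -1.455
[[-196.0, 74.0], [-183.0, 59.0], [-169.0, 43.0], [-157.0, 30.0], [-153.0, -5.0], [-143.0, -72.0], [-122.0, -76.0], [-89.0, 136.0], [-73.0, -127.0], [-70.0, 83.0], [-48.0, -189.0], [-45.0, 16.0], [-42.0, -144.0], [-45.0, -82.0], [-38.0, -73.0], [-44.0, -48.0], [-45.0, 47.0], [-45.0, 81.0], [-29.0, -63.0], [-25.0, -49.0], [-19.0, -145.0], [-25.0, -81.0], [-24.0, -16.0], [-24.0, 16.0], [-24.0, 47.0], [-22.0, 81.0], [-15.0, 51.0], [-14.0, 63.0], [-3.0, -150.0], [11.0, -62.0], [23.0, -60.0], [24.0, -47.0], [26.0, -80.0], [28.0, -19.0], [26.0, 47.0], [26.0, 80.0], [55.0, -93.0], [46.0, -80.0], [47.0, -51.0], [46.0, -16.0], [45.0, 15.0], [45.0, 48.0], [46.0, 80.0], [64.0, -66.0], [63.0, -40.0], [62.0, -21.0], [61.0, -4.0], [62.0, 8.0], [62.0, 21.0], [62.0, 34.0], [62.0, 46.0], [62.0, 59.0], [223.0, 19.0]]
```

```bash
python3 -c "
from workcell import ctrl
print(ctrl.close_job())"
```

```text
the job is handed in; nothing more can be done
None
```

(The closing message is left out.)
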